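Break the lid stay and shut the case that holds the crimp die

ROBOT

A 6-joint arm with a two-finger parallel gripper is mounted at the origin on a cart in front of the work surface, level with it; the furniture and walls round the work are solid. World frame = base frame: x ahead of the robot, y to its left, z up, the work surface at z = 0. Lengths are in mm, angles in degrees, forces in N, time in s.
With the tool pointing down it reaches from about 300 to 850 mm from the base axis. Payload 4.2 kg.
Tool frame: the origin (TCP) lies on the mounting face of the last link; the fingertips stand 191 mm ahead of it and the grasp point (between the pads) lies 172 mm ahead of it; z points along the fingers, y is the direction in which the jaws open and shut (so a half turn about z gives the same grasp; the last joint's range is limited). The gripper opens to 91 mm and grips with 3 to 60 N. Pads are 32 mm wide; open, the fingers measure 118 mm over their backs; the gripper's body (76 mm by 178 mm) begins 60 mm behind the grasp point.
Start: joints at [68.468, 18.312, 89.639, -0, 72.044, -1.146], TCP at [200.292, 538.986, 404.776] pointing down, gripper open.
Joint ranges: [-177.97, 177.97], [-48.28, 115.42], [12.27, 149.76], [-77.06, 257.06], [2.81, 150.46], [-146.56, 146.56]. Speed limits (degrees/s): [147.25, 147.25, 180, 180, 180, 180].

INTERFACE

Orientations are given as [roll, pitch, yaw] about the fixed x, y, z axes, in that order (R = Rz(yaw) Ry(pitch) Rx(roll)).
In Python, from workcell import env gives the robot as it stands.
- The arm moves only by the shell command python3 -m handwheel 'ROWS' [FORCE]. ROWS is JSON, a list of rows, each an object with "gripper": the opening in per cent of the stroke, from 0 (shut) to 100 (fully open); "travel": the shift along the tool's x, y, z in m, a list of three; "twist": the turn about the tool's z in rad. In form: [{"gripper": gripper, "travel": [x, y, z], "twist": twist}, ...]. A call has 1 to 5 rows; each row shifts and turns the commanded pose from where the row before left it, along the tool's axes as they then stand; what a row does not reach is not made up. A row lasts 1/12 s, in which the tool goes at most 41.7 mm and 7.16 degrees, less where a joint would pass 70% of its speed; a pose out of reach is approached as far as the arm can. A call with a gripper value outside its range is refused whole. The fingers move at their own pace and stop on an object; FORCE is the grip in N (left out, the last holds). Time passes only in rows, so rows that do not move let the fingers close. It gives the time, the measured TCP pose, the force and the opening at its end, in the units of the state.
- env.state(): the state, without advancing time (a new reading comes with each control period).
- env.grab_frame(name): name is "scene" or "top"; returns a dict with "frame" (420x560x3 uint8, red, green, blue), "intrinsics" (3x3 intrinsics, pixels), "k1" (the pictures are not rectified: a ray, as slopes to the right and down, at radius r is drawn at 1 + k1 r^2 times it, then the intrinsics apply), "extrinsics" (4x4, takes a point from camera to world coordinates). Camera axes: x right, y down, z forward; pixel columns grow to the right and rows downward; lengths in mm; the calibration is good to about 2 mm. A picture is of the moment at which its call begins. There is no depth.
- env.job_done(): hands the job in, once; it reports no verdict.
Trained networks look in the newest picture that a camera, given by its name, has taken for a name from the list of things; names that differ only in an ending like _2 or _b are one class to them, and where a whole thing is asked for, a point or a joint stands for the part that bears it (a point fixed in the world has none). Each returns a list of dicts, best first, with "confidence" (0 to 1); they miss things now and then, are a little off and sometimes report something else, mostly with a low value. They report only what shows in the picture. A call takes as long as a camera call.
- env.trace(camera, thing): "pixels" (420x560 bool, what is visible of it) and "uv" ([column, row] in pixels, amid what is visible of it).
- env.pinpoint(camera, thing): "uv" ([column, row] in pixels: a listed point, or the origin of a listed thing).
The state is a dict: "time_s": time; "qpos": joint angles; "qvel": joint speeds; "effort": joint torques, N m; "ee_pos": TCP position; "ee_rot": TCP orientation; "force": force on the tool from outside, world axes, zero at the start; "torque": the same for the moment, N m; "gripper_width": finger opening in mm.
Only numpy, scipy, OpenCV 4.12 (cv2) and the standard library are available. Lean on these libraries where they do the work, as an engineer would, in place of code of your own. Each camera call takes 0.05 s, during which the arm holds its last target. There are 200 camera calls.

TASK

Two like sheet-metal cases stand open on the bench, each lid propped by a folding stay on its right-hand side. Shut the one with the crimp die in it: press the stay's knee pin down so that the stay folds, then lower the lid until it is fully closed. Do not slam the lid, and leave the case with the roll of tape open as it is.

Things in the scene. Friction and masses are not known exactly. Their poses are not given: they have to be found in the camera images.
- die_case: The case to shut: grey sheet metal, fixed to the bench, 130 mm deep (x), 120 wide (y), rim 60 high; a crimp die (44x62x35 mm steel block on a foot) lies in it. The other case is alike but holds a roll of tape. Origin: centre of the underside, on the bench; +x away from the robot to the lid hinge, +y left; turned 0.1 to 0.4 rad clockwise. Hinge line at x = 65, z = 60 mm; lid 136 x 124 x 3 mm.
- die_case_pin (a point): Centre of its stay's knee pin: round steel, 14 mm thick, 32 long, sticking out along the case's -y from the knee of two flat bars, outside the right wall; at first at x = -20, y = -88, z = 85 mm in the case frame. The locked stay is bent upward past straight. Pressing it down (under 10 N) 5 mm passes straight, 20 mm breaks it well; it swings down and to +x, radius 46 mm, about x = -50, z = 50.
- die_case_knee (a joint): Knee joint of that stay, rad: 0 = locked as at the start, 0.28 = bars in line, larger = folding; about 2.3 with the lid shut.
- die_case_lid (a joint): Its lid, rad: 0 = raised 50 degrees on the stay (free edge at x = -22, z = 165 mm in the case frame), grows as it is lowered, 0.873 = fully shut (top at z = 63 mm). The hinge is stiff: the lid stays where it is left. Locked stay: it cannot be pushed down. Stay broken: 2 to 5 N straight down on its outer face, above x = -10, y = 0 mm, shuts it.
- roll_case_lid (a joint): Lid of the other case (the one with the roll of tape), same meaning: 0 = raised on its stay, to be left so. One case stands left of the tall press in the middle of the bench, in front of the tall wire stripper, the other right of the press; fingertips that travel 450 mm above the bench pass over both machines.
- roll_case_knee (a joint): Knee joint of the other case's stay, 0 = locked, to be left so.

How it is judged (in metres and radians):
On the way:
1. the stay of the die's case is broken at its knee (value of joint die_case_knee above 0.45 rad), for 0.1 s.
At the end, for the whole second after the job is handed in: The lid of the case with the die is shut (within 0.07 rad, about 9 mm at its edge) and at rest; the other case's lid is still up on its locked stay (value of joint die_case_lid above 0.8 rad and velocity of joint die_case_lid below 0.05 rad/s and value of joint roll_case_lid below 0.1 rad and value of joint roll_case_knee below 0.25 rad); the robot touches nothing.
It fails at once if the other case's lid is lowered or its stay broken (value of joint roll_case_lid above 0.1 rad or value of joint roll_case_knee above 0.25 rad).
It fails at once if the lid is slammed (faster than 3 rad/s) (velocity of joint die_case_lid above 3 rad/s).
It also fails if it takes over 48 s, if anything falls off the work surface, if the arm or the gripper's body presses on something with over 40 N, if the wrist force passes 120 N, or if a joint passes its speed limit or range.

## Working session

There is one attempt and no reset: what is moved stays moved. The work goes in short steps, Python scripts to look and compute and a shell command to move; the robot and the scene stay as the last step left them, time stands still between calls to the robot, and variables do not carry over. Pictures are saved under pics/ and viewed, about 8 in all and at most 12, crops included, and the job is handed in when it is done.

```bash
mkdir -p pics; cat > h.py <<'E'
import numpy as np, cv2
from workcell import env
E
python3 - <<'E'
from h import *
s=env.state();print(s['time_s'],s['ee_pos'],s['ee_rot'],s['gripper_width'],s['force'])
ims=[]
for c in('scene','top'):
    f=env.grab_frame(c);np.savez(c+'.npz',**{k:f[k] for k in f})
    im=f['frame'][:,:,::-1].copy()
    cv2.imwrite(f'pics/{c}0.png',im)
    for t in('die_case','die_case_pin'):
        for fn in (env.pinpoint,env.trace):
            for d in fn(c,t)[:3]: print(c,t,fn.__name__,np.round(d['uv'],1),round(d['confidence'],2))
    print(np.round(f['extrinsics'],3).tolist(),f['k1'],f['intrinsics'].tolist())
E
```

```text
0.0 [200.21944108 538.83857608 403.9037178 ] [-1.79896850e+02 -1.56139633e-03  1.59617638e+02] 91.05705429437246 [ 0.42286474 -0.05821918  0.16006588]
scene die_case call [350.7 264.9] 0.77
scene die_case call [358.2 249.8] 0.87
scene die_case_pin call [379.3 268.5] 0.68
scene die_case_pin call [377.  263.4] 0.56
[[0.583, -0.522, 0.622, 26.365], [-0.812, -0.355, 0.462, -539.005], [-0.02, -0.775, -0.632, 645.78], [0.0, 0.0, 0.0, 1.0]] -0.0831418400918534 [[385.68793894362045, 0.0, 275.50748620683197], [0.0, 385.68793894362045, 207.273515594942], [0.0, 0.0, 1.0]]
top die_case call [365.2 217.6] 0.85
top die_case call [375.4 213.8] 0.65
top die_case_pin call [403.8 234. ] 0.68
top die_case_pin call [403.4 231.9] 0.42
[[0.009, -0.993, 0.116, 471.802], [-0.999, -0.013, -0.035, -87.405], [0.037, -0.116, -0.993, 1034.833], [0.0, 0.0, 0.0, 1.0]] -0.04488552104514569 [[417.71397778314275, 0.0, 283.868986046284], [0.0, 417.71397778314275, 211.85919780610791], [0.0, 0.0, 1.0]]
```

```bash
ls
```

```text
h.py
pics
scene.npz
top.npz
```

View pics/scene0.png

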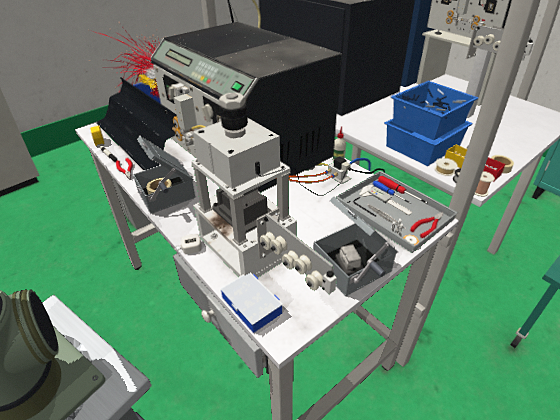

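View pics/top0.png

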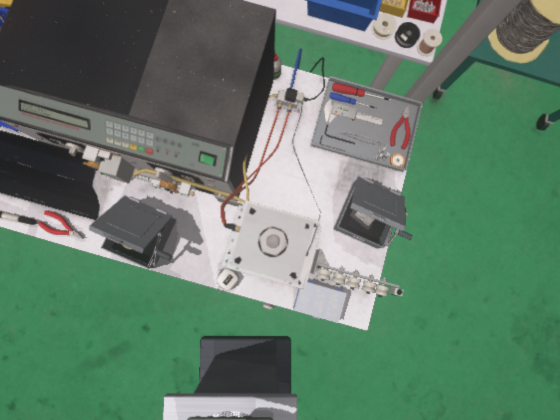

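The scene view shows the die (grey block at about 347,255) in the right-hand case and the tape roll (158,185) in the left-hand one. In the top view the die case is at about (370,212), with its pin near (404,234). Next I triangulate.

```bash
cat > h.py <<'E'
import numpy as np, cv2
from workcell import env
from scipy.optimize import least_squares
F={c:dict(np.load(c+'.npz')) for c in('scene','top')}
def proj(c,P):
    f=F[c];T=np.linalg.inv(f['extrinsics']);p=np.atleast_2d(P)@T[:3,:3].T+T[:3,3]
    s=p[:,:2]/p[:,2:];s=s*(1+float(f['k1'])*(s**2).sum(1,keepdims=True))
    K=f['intrinsics'];return s*[K[0,0],K[1,1]]+K[:2,2]
def tri(uv): # dict cam->uv
    r=least_squares(lambda P:np.concatenate([(proj(c,P)[0]-uv[c]) for c in uv]),[600,-200,50.])
    return r.x,np.abs(r.fun).max()
def case(p,q):  # case pose x,y,yaw ; q in case frame
    c,s=np.cos(p[2]),np.sin(p[2]);q=np.atleast_2d(q).astype(float)
    return np.c_[p[0]+c*q[:,0]-s*q[:,1],p[1]+s*q[:,0]+c*q[:,1],q[:,2]]
E
python3 - <<'E'
from h import *
o={'scene':[350.7,264.9],'top':[365.2,217.6]};p={'scene':[379.3,268.5],'top':[403.8,234]}
print(tri(o),tri(p))
def res(v): return np.concatenate([(proj(c,case(v,[0,0,0]))[0]-o[c]) for c in o]+[(proj(c,case(v,[-20,-88,85]))[0]-p[c]) for c in p])
r=least_squares(res,[600,-250,-.25]);print(r.x,np.round(r.fun,1))
v=r.x
L=[[65,60,60],[65,-60,60],[-65,-60,60],[-65,60,60],[-65,-60,0],[-65,60,0],[-22,-62,165],[-22,62,165],[-20,-72,85],[-20,-104,85]]
for c,(x,y,w,h) in {'scene':(300,200,120,110),'top':(310,150,120,110)}.items():
    im=F[c]['frame'][:,:,::-1][y:y+h,x:x+w]; im=cv2.resize(im,None,fx=6.6,fy=5,interpolation=cv2.INTER_CUBIC) if 0 else cv2.resize(im,None,fx=5,fy=5,interpolation=cv2.INTER_CUBIC)
    for i,u in enumerate(proj(c,case(v,L))): cv2.circle(im,tuple(int(k) for k in (u-[x,y]+.5)*5),4,(0,0,255) if i<6 else (0,255,0),-1)
    cv2.imwrite(f'pics/{c}1.png',im)
E
```

```text
(array([ 581.03191912, -327.52200681,   11.11194993]), np.float64(0.4699465283840141)) (array([ 537.22105928, -401.40361058,   85.80993067]), np.float64(1.1597476843163008))
[ 5.86176599e+02 -3.26320941e+02 -3.52486435e-01] [-0.4  1.8 -1.1 -1.9 -1.   0.7  1.3 -0.7]
```

```bash
python3 -c "
import cv2,numpy as np
a=cv2.imread('pics/scene1.png');b=cv2.imread('pics/top1.png');cv2.imwrite('pics/both1.png',cv2.resize(np.hstack([a,b]),(800,367)))"
```

```text
(no output)
```

View pics/top1.png

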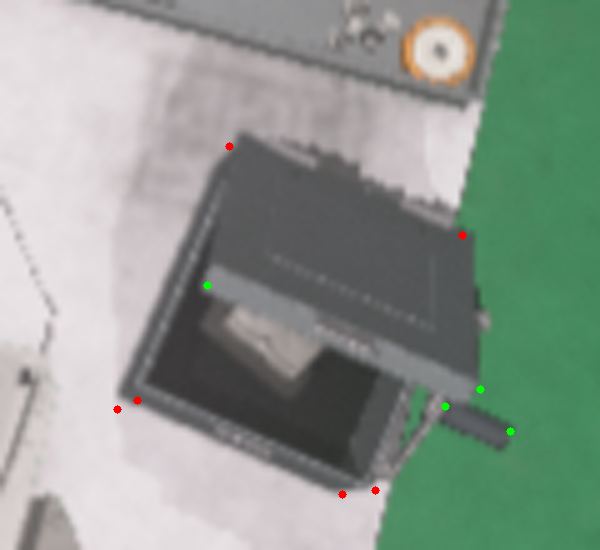

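View pics/scene1.png

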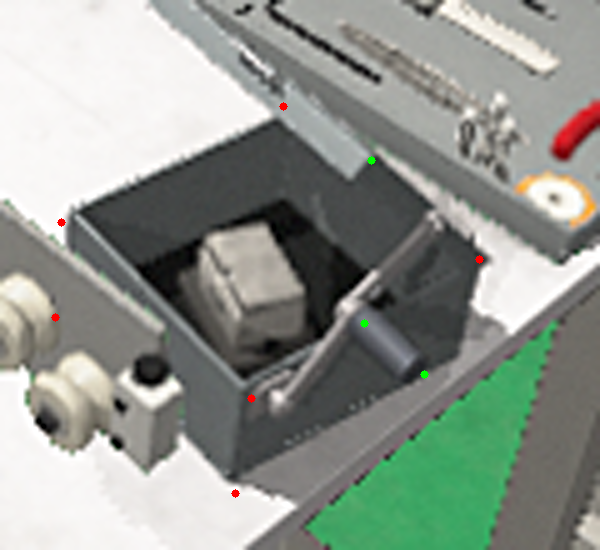

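The top crop shows the rim corners at about (128,393), (372,487), (475,235) and (237,135), and the pin from (445,410) to (508,436). The scene crop shows the rim front corner at (243,387) and the pin from (354,315) to (410,365). The first guess is a few mm off, so I refine on these corners.

```bash
python3 - <<'E'
from h import *
obs=[('top',[-65,60,60],128,393),('top',[-65,-60,60],372,487),('top',[65,-60,60],475,235),('top',[65,60,60],237,135),('top',[-20,-104,85],507,436),('top',[-20,-72,85],445,410),
('scene',[-65,-60,60],243,387),('scene',[-65,-60,0],235,478),('scene',[-65,60,60],73,215),('scene',[65,-60,60],478,258),('scene',[-20,-104,85],411,366),('scene',[-20,-72,85],354,315)]
off={'scene':[300,200],'top':[310,150]}
def fit(cams):
    def res(v): return np.concatenate([proj(c,case(v,q))[0]-(np.array(off[c])+np.array([a,b])/5-.4) for c,q,a,b in obs if c in cams])
    return least_squares(res,[586,-326,-.35],loss='soft_l1'),res
for cams in(['top'],['scene'],['top','scene']):
    r,f=fit(cams);print(cams,r.x,np.round(f(r.x).reshape(-1,2),1).tolist())
v=r.x
print('pin',case(v,[-20,-88,85]),'lid',case(v,[-10,0,160]),np.degrees(v[2]))
print('pin ends',case(v,[[-20,-72,85],[-20,-104,85]]))
E
```

```text
['top'] [ 5.88170641e+02 -3.27622549e+02 -3.92800665e-01] [[1.7, -0.8], [-0.3, 0.3], [-1.4, 0.6], [0.2, 0.9], [0.1, -0.3], [-0.1, -0.6]]
['scene'] [ 5.91131590e+02 -3.24527890e+02 -3.95598525e-01] [[-0.1, -0.2], [-1.4, 0.7], [-1.8, -1.5], [0.5, -0.3], [0.8, 0.3], [0.8, 0.1]]
['top', 'scene'] [ 5.89424171e+02 -3.26061343e+02 -3.96405285e-01] [[1.0, -1.5], [-1.1, -0.2], [-2.0, 0.2], [-0.3, 0.4], [-0.6, -0.8], [-0.9, -1.0], [0.2, 0.7], [-1.2, 1.5], [-1.6, -0.8], [0.8, 0.5], [1.1, 1.2], [1.1, 1.0]]
pin [[ 536.99784369 -399.51527587   85.        ]] lid [[ 580.19962218 -322.20029456  160.        ]] -22.712349826599297
pin ends [[ 543.1755218  -384.75599767   85.        ]
 [ 530.82016557 -414.27455408   85.        ]]
```

```bash
R='python3 -m handwheel'
python3 -m handwheel '[{"gripper":0,"travel":[0,0,-0.04],"twist":0.12},{"gripper":0,"travel":[0,0,-0.04],"twist":0.12},{"gripper":0,"travel":[0,0,-0.04],"twist":0.12},{"gripper":0,"travel":[0,0,-0.04],"twist":0.12},{"gripper":0,"travel":[0,0,-0.04],"twist":0.12}]' 10
python3 -m handwheel '[{"gripper":0,"travel":[0,0,-0.04],"twist":0.12},{"gripper":0,"travel":[0,0,0],"twist":0.12},{"gripper":0,"travel":[0,0,0],"twist":0.12},{"gripper":0,"travel":[0,0,0],"twist":0.12},{"gripper":0,"travel":[0,0,0],"twist":0.12}]'
python3 -m handwheel '[{"gripper":0,"travel":[0,0,0],"twist":0.12},{"gripper":0,"travel":[0,0,0],"twist":0.12},{"gripper":0,"travel":[0,0,0],"twist":0.12},{"gripper":0,"travel":[0,0,0],"twist":0.05},{"gripper":0,"travel":[0,0,0],"twist":0}]'
```

```text
time_s: 0.92
ee_pos: [200.1, 538.4, 607.0]
ee_rot: [180.0, -0.0, 124.9]
force: [0.4, 1.1, 0.2]
gripper_width: 60.6
time_s: 1.33
ee_pos: [200.3, 538.9, 645.0]
ee_rot: [180.0, -0.0, 90.5]
force: [0.4, 0.3, -0.4]
gripper_width: 27.4
time_s: 1.75
ee_pos: [200.3, 538.9, 644.8]
ee_rot: [180.0, -0.0, 67.3]
force: [0.3, 1.1, 1.2]
gripper_width: 0.3
```

```bash
for i in 1; do
python3 -m handwheel '[{"gripper":0,"travel":[-0.03,0.027,0],"twist":0},{"gripper":0,"travel":[-0.03,0.027,0],"twist":0},{"gripper":0,"travel":[-0.03,0.027,0],"twist":0},{"gripper":0,"travel":[-0.03,0.027,0],"twist":0},{"gripper":0,"travel":[-0.03,0.027,0],"twist":0}]'
python3 -m handwheel '[{"gripper":0,"travel":[-0.03,0.027,0],"twist":0},{"gripper":0,"travel":[-0.03,0.027,0],"twist":0},{"gripper":0,"travel":[-0.03,0.027,0],"twist":0},{"gripper":0,"travel":[-0.03,0.027,0],"twist":0},{"gripper":0,"travel":[-0.03,0.027,0],"twist":0}]'
python3 -m handwheel '[{"gripper":0,"travel":[-0.03,0.027,0],"twist":0},{"gripper":0,"travel":[-0.03,0.027,0],"twist":0},{"gripper":0,"travel":[-0.03,0.027,0],"twist":0},{"gripper":0,"travel":[-0.03,0.027,0],"twist":0},{"gripper":0,"travel":[-0.03,0.027,0],"twist":0}]'
python3 -m handwheel '[{"gripper":0,"travel":[-0.03,0.027,0],"twist":0},{"gripper":0,"travel":[-0.03,0.027,0],"twist":0},{"gripper":0,"travel":[-0.03,0.027,0],"twist":0},{"gripper":0,"travel":[-0.03,0.027,0],"twist":0},{"gripper":0,"travel":[-0.03,0.027,0],"twist":0}]'
done
```

```text
time_s: 2.17
ee_pos: [267.1, 346.7, 644.8]
ee_rot: [180.0, -0.0, 67.5]
force: [1.4, 0.2, 0.4]
gripper_width: 0.1
time_s: 2.58
ee_pos: [333.7, 156.2, 645.1]
ee_rot: [179.9, -0.1, 67.5]
force: [1.2, 0.8, -0.7]
gripper_width: 0.4
time_s: 3.0
ee_pos: [400.6, -34.3, 645.1]
ee_rot: [179.9, -0.0, 67.4]
force: [0.3, 1.3, 0.3]
gripper_width: 0.5
time_s: 3.42
ee_pos: [467.8, -224.7, 644.9]
ee_rot: [180.0, -0.0, 67.4]
force: [1.1, 0.7, 0.6]
gripper_width: 0.6
```

```bash
python3 -m handwheel '[{"gripper":0,"travel":[-0.0305,0.0276,0],"twist":0},{"gripper":0,"travel":[-0.0305,0.0276,0],"twist":0},{"gripper":0,"travel":[-0.0305,0.0276,0],"twist":0},{"gripper":0,"travel":[-0.0305,0.0276,0],"twist":0},{"gripper":0,"travel":[-0.0305,0.0276,0],"twist":0}]'
python3 -m handwheel '[{"gripper":0,"travel":[0,0,0.041],"twist":0},{"gripper":0,"travel":[0,0,0.041],"twist":0},{"gripper":0,"travel":[0,0,0.041],"twist":0},{"gripper":0,"travel":[0,0,0.041],"twist":0},{"gripper":0,"travel":[0,0,0.041],"twist":0}]'
python3 -m handwheel '[{"gripper":0,"travel":[0,0,0.041],"twist":0},{"gripper":0,"travel":[0,0,0.041],"twist":0},{"gripper":0,"travel":[0,0,0.041],"twist":0},{"gripper":0,"travel":[0,0,0],"twist":0}]'
python3 - <<'E'
from h import *
s=env.state();print(s['ee_pos'],s['ee_rot'])
for c,(x,y,w,h) in {'scene':(300,180,120,130),'top':(310,150,120,130)}.items():
    f=env.grab_frame(c);im=cv2.resize(f['frame'][y:y+h,x:x+w,::-1],(396,429),interpolation=cv2.INTER_CUBIC);cv2.imwrite(f'pics/{c}2.png',im)
    t=s['ee_pos']-[0,0,191]
    print(c,proj(c,t),proj(c,t)[0]*3.3-np.array([x,y])*3.3)
cv2.imwrite('pics/b2.png',np.hstack([cv2.imread('pics/scene2.png'),cv2.imread('pics/top2.png')]))
E
```

```text
time_s: 3.83
ee_pos: [536.5, -418.3, 644.8]
ee_rot: [180.0, -0.0, 67.5]
force: [0.5, -0.1, 0.5]
gripper_width: 0.6
time_s: 4.25
ee_pos: [536.2, -416.4, 437.7]
ee_rot: [180.0, -0.0, 67.5]
force: [-0.7, -0.4, 0.3]
gripper_width: 0.4
time_s: 4.58
ee_pos: [534.5, -414.9, 307.3]
ee_rot: [-179.0, -0.3, 67.5]
force: [-1.0, 0.8, -0.9]
gripper_width: 0.5
[ 534.51069967 -414.86508083  307.31484746] [-179.00127897   -0.29171658   67.45041888]
scene [[386.75015014 261.67435922]] [286.27549546 269.52538543]
top [[415.29171581 233.57272854]] [347.46266219 275.79000419]
```

View pics/b2.png

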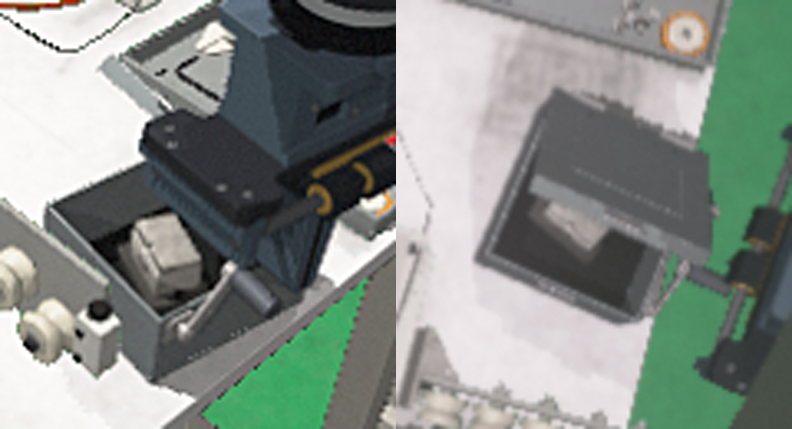

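The left half shows the closed fingers just over and outboard of the pin (pin at 250,290; fingers ending near 295,290). On the right, the body clears the lid edge. The 1° tilt and few-mm drift need a check with the arm at rest.

```bash
python3 -m handwheel '[{"gripper":0,"travel":[0,0,0],"twist":0},{"gripper":0,"travel":[0,0,0],"twist":0},{"gripper":0,"travel":[0,0,0],"twist":0}]'
python3 -c "
from h import *
s=env.state();print(s['qpos'],s['qvel'],s['force'],s['ee_pos'],s['ee_rot'],s['effort'],s['torque'])
v=[589.4,-326.1,-.394];d=s['ee_pos'][:2]-np.array(v[:2]);c,q=np.cos(v[2]),np.sin(v[2]);print('case',c*d[0]+q*d[1],-q*d[0]+c*d[1])"
```

```text
time_s: 4.93
ee_pos: [537.0, -416.9, 320.0]
ee_rot: [179.7, 0.1, 67.4]
force: [-0.4, 0.4, -0.4]
gripper_width: 0.4
[-3.87895791e+01  3.08618602e+01  8.17229656e+01  6.17519867e-03
  6.70862703e+01 -1.61766500e+01] [ 0.05638468  0.23887202  0.9920187  -0.04045314 -0.26431949 -0.05809562] [-0.43921918  0.37030798 -0.44742391] [ 537.04591689 -416.86279958  320.0287428 ] [1.79682530e+02 8.61561336e-02 6.73844443e+01] [-3.93470589e-03 -5.13793159e+01 -2.23211914e+01  5.93577116e-02
  3.55497538e-02 -1.85973498e-03] [-0.112831    0.05301308 -0.02405602]
case -13.500283642749615 -103.90658375380924
```

```bash
python3 -m handwheel '[{"gripper":0,"travel":[-0.003,0,0.01],"twist":0},{"gripper":0,"travel":[0,0,0.01],"twist":0},{"gripper":0,"travel":[0,0,0.008],"twist":0},{"gripper":0,"travel":[0,0,0],"twist":0},{"gripper":0,"travel":[0,0,0],"twist":0}]'
python3 -m handwheel '[{"gripper":0,"travel":[0,0,0.006],"twist":0},{"gripper":0,"travel":[0,0,0.006],"twist":0},{"gripper":0,"travel":[0,0,0],"twist":0}]'
python3 -m handwheel '[{"gripper":0,"travel":[0,0,0.006],"twist":0},{"gripper":0,"travel":[0,0,0.006],"twist":0},{"gripper":0,"travel":[0,0,0],"twist":0},{"gripper":0,"travel":[0,0,0],"twist":0}]'
```

```text
time_s: 5.35
ee_pos: [535.2, -419.1, 287.4]
ee_rot: [-179.9, -0.0, 67.4]
force: [-0.6, 0.3, -0.1]
gripper_width: 0.2
time_s: 5.6
ee_pos: [536.1, -419.5, 276.9]
ee_rot: [179.8, 0.0, 67.4]
force: [1.0, -0.0, 1.1]
gripper_width: 0.9
time_s: 5.93
ee_pos: [534.8, -418.9, 263.6]
ee_rot: [-179.8, -0.0, 67.4]
force: [-0.4, -0.7, 0.4]
gripper_width: 0.5
```

```bash
python3 - <<'E'
from h import *
s=env.state();print(s['ee_pos'],s['force'])
for c,(x,y,w,h) in {'scene':(320,200,100,100),'top':(340,150,100,100)}.items():
    f=env.grab_frame(c);im=cv2.resize(f['frame'][y:y+h,x:x+w,::-1],(400,400),interpolation=cv2.INTER_CUBIC);cv2.imwrite(f'pics/{c}3.png',im)
    for d in env.pinpoint(c,'die_case_pin')[:2]:print(c,d['uv'],d['confidence'])
cv2.imwrite('pics/b3.png',np.hstack([cv2.imread('pics/scene3.png'),cv2.imread('pics/top3.png')]))
E
```

```text
[ 534.81487658 -418.90441029  263.58796637] [-0.43133501 -0.7246597   0.360184  ]
```

View pics/b3.png

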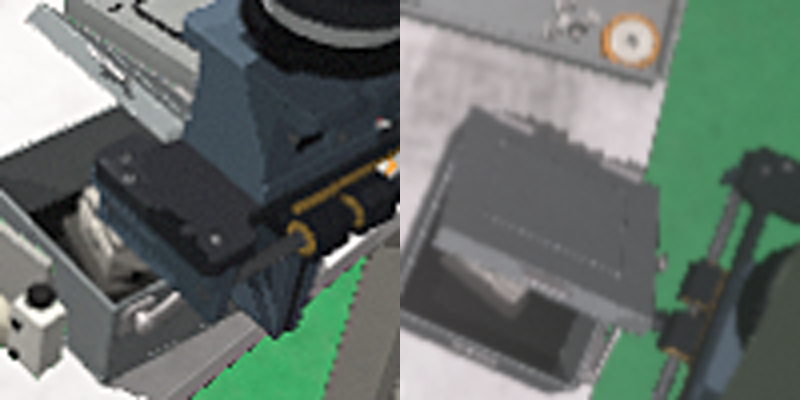

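The left half shows the lower bar (130,322 to 180,305) now lying much flatter than before, so the knee has gone down. I press a little more, then back up and look.

```bash
python3 -m handwheel '[{"gripper":0,"travel":[0,0,0.004],"twist":0},{"gripper":0,"travel":[0,0,0.004],"twist":0},{"gripper":0,"travel":[0,0,0],"twist":0},{"gripper":0,"travel":[0,0,0],"twist":0}]'
python3 -m handwheel '[{"gripper":0,"travel":[0,0,-0.02],"twist":0},{"gripper":0,"travel":[0,0,-0.03],"twist":0},{"gripper":0,"travel":[0,0,-0.04],"twist":0},{"gripper":0,"travel":[0,0,-0.04],"twist":0},{"gripper":0,"travel":[0,0,-0.04],"twist":0}]'
python3 -m handwheel '[{"gripper":0,"travel":[0,0,-0.04],"twist":0},{"gripper":0,"travel":[0,0,0],"twist":0},{"gripper":0,"travel":[0,0,0],"twist":0}]'
python3 - <<'E'
from h import *
s=env.state();print(s['ee_pos'],s['force'])
for c,(x,y,w,h) in {'scene':(320,200,100,100),'top':(340,150,100,100)}.items():
    f=env.grab_frame(c);im=cv2.resize(f['frame'][y:y+h,x:x+w,::-1],(400,400),interpolation=cv2.INTER_CUBIC);cv2.imwrite(f'pics/{c}4.png',im)
    for d in env.pinpoint(c,'die_case_pin')[:2]:print(c,d['uv'],d['confidence'])
    print(proj(c,case([589.4,-326.1,-.394],[[-20,-88,85],[-6,-88,65],[-4.5,-88,57]])).round(1).tolist())
cv2.imwrite('pics/b4.png',np.hstack([cv2.imread('pics/scene4.png'),cv2.imread('pics/top4.png')]))
E
```

```text
time_s: 6.47
ee_pos: [535.2, -419.1, 256.2]
ee_rot: [-179.9, -0.0, 67.4]
force: [0.5, -0.2, -0.3]
gripper_width: 0.1
time_s: 6.88
ee_pos: [535.0, -419.0, 428.0]
ee_rot: [-179.9, -0.0, 67.4]
force: [1.1, -0.7, 0.3]
gripper_width: 0.2
time_s: 7.13
ee_pos: [535.2, -419.1, 469.9]
ee_rot: [179.7, 0.1, 67.4]
force: [-0.1, 0.4, -0.4]
gripper_width: 0.2
[ 535.16237811 -419.14413334  469.8685043 ] [-0.14464494  0.39768003 -0.44610787]
scene [384.9, 275.4] 0.46
[[377.3, 268.7], [381.0, 272.6], [380.9, 274.9]]
top [400.8, 229.9] 0.57
[[404.1, 233.2], [403.5, 228.4], [402.7, 228.0]]
```

View pics/b4.png

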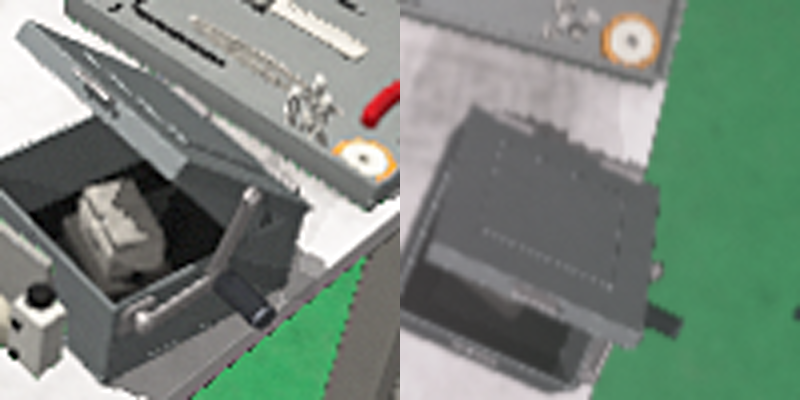

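The right lid has sunk partway and the knee now points down (pin end at 262,315 in the left crop), so the stay is broken. Next I go over the lid and lower it.

```bash
python3 -m handwheel '[{"gripper":0,"travel":[0.036,0.002,0],"twist":0},{"gripper":0,"travel":[0.036,0.002,0],"twist":0},{"gripper":0,"travel":[0.035,0,0],"twist":0},{"gripper":0,"travel":[0,0,0.035],"twist":0},{"gripper":0,"travel":[0,0,0.035],"twist":0}]'
python3 -m handwheel '[{"gripper":0,"travel":[0,0,0.02],"twist":0},{"gripper":0,"travel":[0,0,0.012],"twist":0},{"gripper":0,"travel":[0,0,0.007],"twist":0},{"gripper":0,"travel":[0,0,0.007],"twist":0},{"gripper":0,"travel":[0,0,0.007],"twist":0}]'
python3 -m handwheel '[{"gripper":0,"travel":[0,0,0.007],"twist":0},{"gripper":0,"travel":[0,0,0.007],"twist":0},{"gripper":0,"travel":[0,0,0.007],"twist":0},{"gripper":0,"travel":[0,0,0.007],"twist":0},{"gripper":0,"travel":[0,0,0.007],"twist":0}]'
python3 -m handwheel '[{"gripper":0,"travel":[0,0,0.007],"twist":0},{"gripper":0,"travel":[0,0,0.007],"twist":0},{"gripper":0,"travel":[0,0,0.007],"twist":0},{"gripper":0,"travel":[0,0,0],"twist":0},{"gripper":0,"travel":[0,0,0],"twist":0}]'
```

```text
time_s: 7.75
ee_pos: [581.2, -320.0, 396.7]
ee_rot: [179.8, 0.0, 67.6]
force: [0.4, -1.0, -0.5]
gripper_width: 0.8
time_s: 8.17
ee_pos: [580.3, -322.2, 343.1]
ee_rot: [-180.0, -0.0, 67.4]
force: [1.4, -0.2, 0.0]
gripper_width: 0.4
time_s: 8.58
ee_pos: [580.4, -322.1, 308.8]
ee_rot: [179.9, 0.0, 67.4]
force: [-0.8, -0.3, 1.8]
gripper_width: 0.3
time_s: 9.0
ee_pos: [580.1, -321.9, 286.7]
ee_rot: [-179.9, -0.0, 67.4]
force: [0.5, 0.7, -0.2]
gripper_width: 0.8
```

```bash
python3 -m handwheel '[{"gripper":0,"travel":[0,0,0.006],"twist":0},{"gripper":0,"travel":[0,0,0.006],"twist":0},{"gripper":0,"travel":[0,0,0.006],"twist":0},{"gripper":0,"travel":[0,0,0.006],"twist":0},{"gripper":0,"travel":[0,0,0.004],"twist":0}]'
python3 -m handwheel '[{"gripper":0,"travel":[0,0,0.002],"twist":0},{"gripper":0,"travel":[0,0,0],"twist":0},{"gripper":0,"travel":[0,0,0.002],"twist":0},{"gripper":0,"travel":[0,0,0],"twist":0},{"gripper":0,"travel":[0,0,0],"twist":0}]'
```

```text
time_s: 9.42
ee_pos: [579.9, -321.9, 258.6]
ee_rot: [-179.9, -0.0, 67.4]
force: [-1.3, 0.8, 1.1]
gripper_width: 0.3
time_s: 9.83
ee_pos: [580.4, -322.0, 255.8]
ee_rot: [180.0, -0.0, 67.4]
force: [0.1, 0.4, 0.1]
gripper_width: 0.5
```

```bash
python3 -m handwheel '[{"gripper":0,"travel":[0,0,0.001],"twist":0},{"gripper":0,"travel":[0,0,0.001],"twist":0},{"gripper":0,"travel":[0,0,0],"twist":0}]'
python3 -m handwheel '[{"gripper":0,"travel":[0,0,0.001],"twist":0},{"gripper":0,"travel":[0,0,0],"twist":0},{"gripper":0,"travel":[0,0,0],"twist":0}]'
python3 - <<'E'
from h import *
s=env.state();print(s['ee_pos'],s['force'])
for c,(x,y,w,h) in {'scene':(320,200,100,100),'top':(340,150,100,100)}.items():
    f=env.grab_frame(c);im=cv2.resize(f['frame'][y:y+h,x:x+w,::-1],(400,400),interpolation=cv2.INTER_CUBIC);cv2.imwrite(f'pics/{c}5.png',im)
cv2.imwrite('pics/b5.png',np.hstack([cv2.imread('pics/scene5.png'),cv2.imread('pics/top5.png')]))
E
```

```text
time_s: 10.08
ee_pos: [580.3, -322.0, 254.1]
ee_rot: [180.0, -0.0, 67.4]
force: [-0.6, 0.8, 2.2]
gripper_width: 0.3
time_s: 10.33
ee_pos: [580.3, -322.0, 254.1]
ee_rot: [179.9, 0.0, 67.4]
force: [-1.9, 1.9, 7.7]
gripper_width: 0.6
[ 580.27532941 -322.02543024  254.07067186] [-1.88524678  1.86577769  7.65035225]
```

View pics/b5.png

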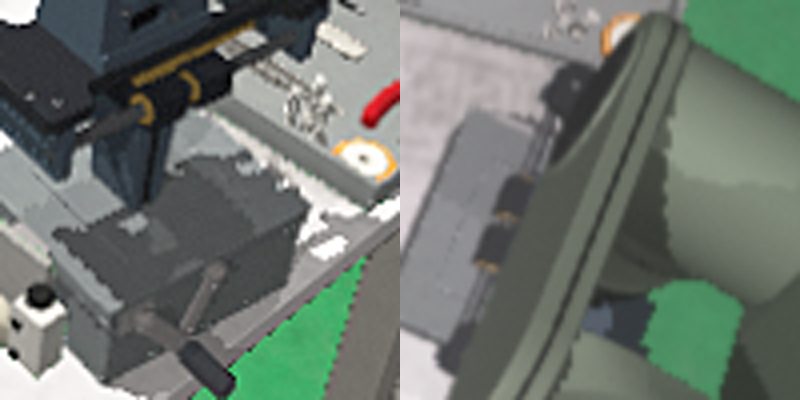

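The left half shows the lid flat on the rim with the fingers on it at (140,195). The tips read z = 63.1 mm and force is building at 7.7 N, which is what a shut lid should give. I retreat and check.

```bash
python3 -m handwheel '[{"gripper":0,"travel":[0,0,-0.01],"twist":0},{"gripper":0,"travel":[0,0,-0.03],"twist":0},{"gripper":0,"travel":[0,0,-0.04],"twist":0},{"gripper":0,"travel":[0,0,-0.04],"twist":0},{"gripper":0,"travel":[0,0,-0.04],"twist":0}]'
python3 -m handwheel '[{"gripper":0,"travel":[0,0,-0.04],"twist":0},{"gripper":0,"travel":[0,0,-0.03],"twist":0},{"gripper":0,"travel":[0,0,0],"twist":0},{"gripper":0,"travel":[0,0,0],"twist":0},{"gripper":0,"travel":[0,0,0],"twist":0}]'
python3 - <<'E'
from h import *
s=env.state();print(s['ee_pos'],s['force'])
v=[589.4,-326.1,-.394]
f=env.grab_frame('scene');im=f['frame'][150:310,100:440,::-1].copy()
im=cv2.resize(im,None,fx=2.3,fy=2.3,interpolation=cv2.INTER_CUBIC)
for u in proj('scene',case(v,[[-71,62,63],[-71,-62,63],[65,-62,63]])): cv2.circle(im,tuple(int(k) for k in (u-[100,150])*2.3),2,(0,0,255),-1)
cv2.imwrite('pics/s6.png',im)
E
```

```text
time_s: 10.85
ee_pos: [579.9, -321.8, 414.6]
ee_rot: [-180.0, -0.0, 67.4]
force: [1.1, -0.5, -0.5]
gripper_width: 0.8
time_s: 11.27
ee_pos: [580.0, -321.9, 481.9]
ee_rot: [-179.9, -0.0, 67.4]
force: [0.7, 0.6, 0.6]
gripper_width: 0.3
[ 580.02982019 -321.89331232  481.87457059] [0.66821213 0.57343681 0.63032975]
```

View pics/s6.png

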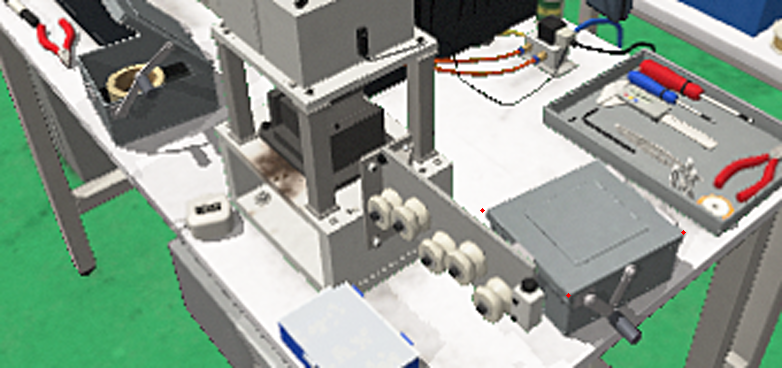

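The die case lid lies flat on its rim, with its front-right corner at about (568,292), matching the predicted shut position. The tape case (150,80) is still open on its stay, and the arm is clear.

```bash
python3 -c "
from workcell import env
print(env.job_done())"
```

```text
the job is handed in; nothing more can be done
None
```

The case with the crimp die is shut and the job is handed in, at about 11 s of the 48 s allowed. No verdict came back. I could not read the lid and knee joints directly, so these checks rest on the pictures, the tool height and the wrist force.

- **Stay:** I pressed the knee pin down about 27 mm with the closed fingertips. The picture afterwards showed the stay folded and the lid already sinking.
- **Lid:** I pressed it down at about 70–85 mm/s at the fingertips, roughly 1 rad/s at the hinge by my estimate, against the 3 rad/s limit. It stopped with the fingertips at z = 63.1 mm, the stated height of the closed lid. The force then rose to about 8 N.
- **Last picture:** the lid lies flat on the rim, its corner where the fitted case pose puts it. The arm is clear, with the fingertips about 290 mm above the bench. The case with the roll of tape is still open on its stay.
- **Checks that were weak or disagreed:** the pin-press force never rose above the roughly 1 N noise in the readings, so I confirmed the break by picture only. The first network-based pose of the case was a few mm and 2.5° off, so I refitted it on corners read from the images.

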